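# Tip two pocket whistles out of the stall's tilt skip

### The job

Tip the blue skip, the one that holds the two maple pocket whistles, over by its lever until it is fully tipped and both whistles lie in its tray, then ease it gently back fully upright without letting it fall back, and let go. Leave the green skip with the terracotta beads untipped.

Things in the scene. Friction and masses are not known exactly. Their poses are not given: they have to be found in the camera images.
- whistle_skip (a joint): Tilt of the blue skip, a 40 mm deep, 86 mm wide pan on a level hinge 110 mm above the counter. 0 = upright, 1.45 rad = fully tipped, lip down over the tray; a stop at each end. The weighted lever gives an over-centre detent: below about 0.75 rad it falls back upright, past that on to tipped, where it stays. 1 to 2 N at the knob move it; let go, it drops fast. The base is fixed.
- whistle_knob (a point): Centre of the black iron ball, 34 mm diameter, on the skip's 8 mm lever, clear of all else by 25 mm. Axes turn with the skip: y along the hinge; upright, x points level towards the tray, z up. In them the ball is at x -80, z +90 mm from the hinge axis and y +75 mm from the pan's middle; tipping turns it about +y. 200 mm up when upright or tipped, 230 mm midway.
- whistle_tray (a point): Middle of the inner floor of the blue skip's tray, 14 mm above the counter, 95 mm in front of the hinge axis. x points away from the skip, z up. Inside 160 mm along x, 120 mm along y, walls about 30 mm high.
- whistle_a: Honey-coloured maple pocket whistle, round 18 mm, 52 mm long along its y, with a square beak end; about 25 g; starts lying loose on the blue skip's floor. Origin on its axis at mid-length.
- whistle_b: The second pocket whistle, same as the first.
- bead_skip (a joint): Tilt of the green skip, of the same make and size with its own lever, knob and tray, which holds two terracotta beads: 0 = upright, 1.45 rad = tipped. It must stay upright.
Not all that is in view belongs to the job. What is shaped like the whistle_b but black or white is not meant.

How it is judged:
On the way:
1. the blue skip is fully tipped (beyond 1.25 rad) with both whistles in its tray (value of joint whistle_skip above 1.25 rad and x of whistle_a in the frame of whistle_tray between -0.08 and 0.08 m and y of whistle_a in the frame of whistle_tray between -0.06 and 0.06 m and z of whistle_a in the frame of whistle_tray between -0.01 and 0.05 m and x of whistle_b in the frame of whistle_tray between -0.08 and 0.08 m and y of whistle_b in the frame of whistle_tray between -0.06 and 0.06 m and z of whistle_b in the frame of whistle_tray between -0.01 and 0.05 m), for 0.2 s.
At the end, for the whole second after the job is handed in: The blue skip is upright again (within 0.1 rad) and both whistles lie at rest inside its tray (origin within 80 mm of the tray middle along x, 60 mm along y, less than 50 mm above its floor) (value of joint whistle_skip below 0.1 rad and x of whistle_a in the frame of whistle_tray between -0.08 and 0.08 m and y of whistle_a in the frame of whistle_tray between -0.06 and 0.06 m and z of whistle_a in the frame of whistle_tray between -0.01 and 0.05 m and x of whistle_b in the frame of whistle_tray between -0.08 and 0.08 m and y of whistle_b in the frame of whistle_tray between -0.06 and 0.06 m and z of whistle_b in the frame of whistle_tray between -0.01 and 0.05 m and linear speed of each of whistle_a, whistle_b below 0.03 m/s); the robot touches nothing.
It fails at once if the blue skip swings back faster than 2.5 rad/s (dropped instead of eased) (velocity of joint whistle_skip below -2.5 rad/s).
It fails at once if the green skip is tipped by more than 0.2 rad (value of joint bead_skip above 0.2 rad).
It also fails if it takes over 38 s, if anything falls off the work surface, if the arm or the gripper's body presses on something with over 40 N, if the wrist force passes 120 N, or if a joint passes its speed limit or range.

### The arm

A 6-joint arm with a two-finger parallel gripper is mounted at the origin on the work surface. World frame = base frame: x ahead of the robot, y to its left, z up, the work surface at z = 0. Lengths are in m, angles in rad, forces in N, time in s.
With the tool pointing down it reaches from about 0.325 to 1 m from the base axis. Payload 5.1 kg.
Tool frame: the origin (TCP) lies midway between the tips of the shut fingers; the grasp point (between the pads) lies 19 mm behind it; z points along the fingers, y is the line along which they close (so a half turn about z gives the same grasp; the last joint's range is limited). The gripper opens to 85 mm and grips with 20 to 120 N. Pads are 22 mm wide; open, the fingers measure 114 mm over their backs; the gripper's body (76 mm by 85 mm) begins 54 mm behind the grasp point. The pads swing forward as they close: fully open they stand 13 mm farther back than shut.
Start: joints at [1.092, 0.124, 1.65, -0, 1.367, -0.083], TCP at [0.251, 0.6, 0.231] pointing down, gripper open.
Joint ranges: [-2.61, 2.61], [-1.02, 2.33], [0.03, 2.71], [-1.35, 4.49], [0.32, 2.68], [-2.91, 2.91]. Speed limits (rad/s): [2.57, 2.57, 3.14, 3.14, 3.14, 3.14].

### API

Orientations are given as a unit quaternion [w, x, y, z].
In Python, from cell import robot gives the robot as it stands.
- The arm moves only by the tool send_rows, never from a script. Its arguments are lists of equal length, an entry for each row: "dp": the shift along the tool's x, y, z in cm, a list of three; "rotation": the turn, a rotation vector about the tool's x, y, z in rad, a list of three; "grip": the closure, from 0 (fully open) to 1 (shut). In form: {"dp": [[dx, dy, dz], ...], "rotation": [[wx, wy, wz], ...], "grip": [grip, ...]}. A call has exactly 10 rows; each row shifts and turns the commanded pose from where the row before left it, along the tool's axes as they then stand; what a row does not reach is not made up. A row lasts 1/8 s, in which the tool goes at most 62.5 mm and 10.7 degrees, less where a joint would pass 70% of its speed; a pose out of reach is approached as far as the arm can. A call is refused whole if a number of a shift passes 6.25 or a number of a turn 0.188, either way. A call with a gripper value outside its range is refused whole. The fingers move at their own pace and stop on an object; "squeeze" is the grip in N (left out, the last holds). Time passes only in rows, so rows that do not move let the fingers close, or fill a call up. It gives the time, the measured TCP pose, the force, the opening and the grip force at its end, in the units of the state.
- robot.get_obs(): the state, without advancing time (a new reading comes with each control period).
- robot.snapshot(name): name is "scene" or "side" or "wrist"; returns a dict with "img" (480x640x3 uint8, red, green, blue), "intrinsics" (3x3 intrinsics, pixels), "R" (3x3) and "t" (3): a world point X has camera coordinates R X + t. Camera axes: x right, y down, z forward; pixel columns grow to the right and rows downward; lengths in m; the calibration is good to about 2 mm. The wrist camera is an equidistant fisheye: a pixel r from the principal point sees the ray r / f radians off the axis. A picture is of the moment at which its call begins. There is no depth.
- robot.sign_off(): hands the job in; it is judged then, once.
The state is a dict: "clock": time; "q": joint angles; "joint_velocities": joint speeds; "tau": joint torques, N m; "position": TCP position; "eef_rot": TCP orientation; "wrist_force": force on the tool from outside, world axes, zero at the start; "torque": the same for the moment, N m; "finger_gap": finger opening in m; "grasp_force": force on a finger pad.
Only numpy, scipy, OpenCV 4.12 (cv2) and the standard library are available. Lean on these libraries where they do the work, as an engineer would, in place of code of your own. Each camera call takes 0.05 s, during which the arm holds its last target. There are 200 camera calls.

## Working session

There is one attempt and no reset: what is moved stays moved. The work goes in short steps, Python scripts to look and compute and a tool call to move; the robot and the scene stay as the last step left them, time stands still between calls to the robot, and variables do not carry over. Pictures are saved under pics/ and viewed, at most 10 in all, crops included, and the job is handed in when it is done.

Besides the shell and the picture viewer there is one more tool, called after ">>>" by a JSON object that holds its "method" and its "body". send_rows: Moves the arm, as the interface text tells. Its arguments: {"type":"object","properties":{"dp":{"type":"array"},"rotation":{"type":"array"},"grip":{"type":"array"},"squeeze":{"type":"number"}},"required":["dp","rotation","grip"]}

```bash
mkdir -p pics; ls; python3 - <<'E'
from cell import robot
import cv2,numpy as np
o=robot.get_obs();print(o)
for n in("scene","side"):
    s=robot.snapshot(n);cv2.imwrite(f"pics/{n}0.png",s["img"][:,:,::-1]);np.savez(f"pics/{n}0.npz",**s)
    print(n,s["intrinsics"].tolist(),(-s["R"].T@s["t"]).round(3))
E
```

```text
pics
{'clock': 0.0, 'q': array([ 1.09237615e+00,  1.24486794e-01,  1.65166644e+00, -4.01957381e-07,
        1.36750480e+00, -8.25825031e-02]), 'joint_velocities': array([ 0.00089374,  0.00076145,  0.00110048,  0.00067871,  0.00082086,
       -0.00083367]), 'tau': array([-4.86375047e-04, -4.23616326e+01, -3.65445328e+01, -1.98556631e-05,
        6.71608068e-03, -2.64253822e-05]), 'position': array([0.25036286, 0.59918863, 0.23006934]), 'eef_rot': array([-2.85696986e-04,  1.96629081e-01,  9.80477403e-01, -9.92379611e-04]), 'wrist_force': array([0.40708007, 0.17472918, 0.28163902]), 'torque': array([-0.05163474, -0.01017608,  0.03614912]), 'grasp_force': 0.0, 'finger_gap': 0.08544872809023618}
scene [[553.1540506306383, 0.0, 323.14587367465026], [0.0, 553.1540506306383, 243.03461716268714], [0.0, 0.0, 1.0]] [1.028 0.169 0.95 ]
side [[579.79032443196, 0.0, 316.6886851807758], [0.0, 579.79032443196, 248.34126811288561], [0.0, 0.0, 1.0]] [0.456 0.975 0.833]
```

View pics/scene0.png

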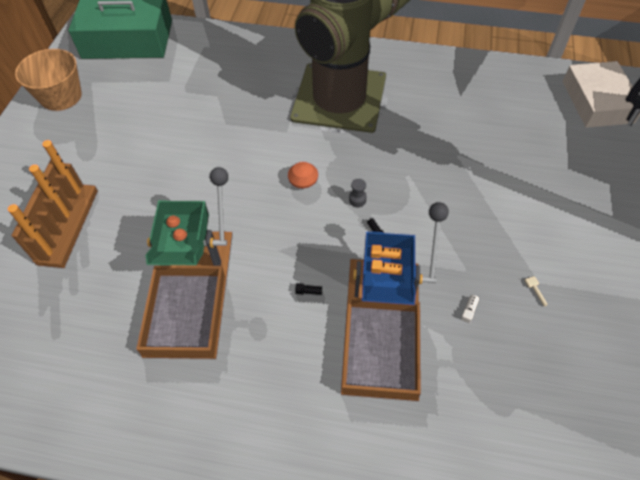

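View pics/side0.png

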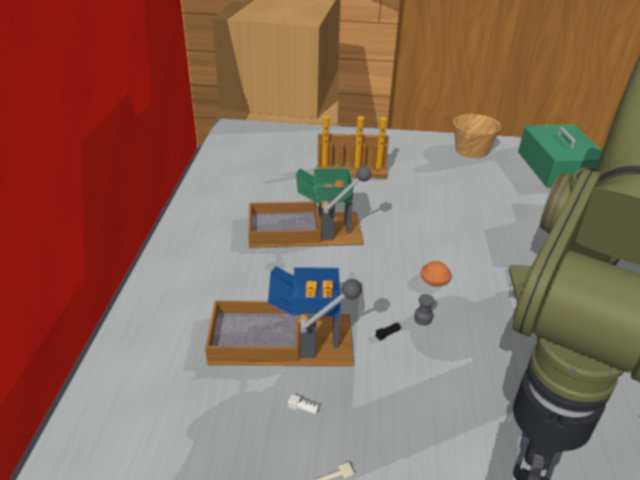

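Candidates: knob of blue skip scene (439,212) / side (351,289); green skip's knob (219,176) / (364,174) is not meant; dark stand (358,190) is not a knob; black whistles (308,289), (375,227) and the white one (471,307) are not meant. The blue pan at (388,268) holds the two maple whistles at (386,252) and (386,268). I'll check that in a close crop.

```bash
cat > h.py <<'E'
import numpy as np,cv2
from scipy.optimize import least_squares
def load(n): return dict(np.load(f"pics/{n}.npz"))
def proj(s,X):
    c=np.atleast_2d(X)@s["R"].T+s["t"];K=s["intrinsics"]
    return c[:,:2]/c[:,2:]*K[0,0]+K[:2,2]
def tri(obs):
    return least_squares(lambda X:np.concatenate([proj(s,X)[0]-p for s,p in obs]),[.6,.1,.1])
def onz(s,p,z):
    d=s["R"].T@np.linalg.solve(s["intrinsics"],[*p,1]);c=-s["R"].T@s["t"]
    return c+d*(z-c[2])/d[2]
E
python3 - <<'E'
from h import *
a,b=load("scene0"),load("side0")
def ball(s,p):
    g=s["img"].max(2);x,y=p;w=g[y-16:y+17,x-16:x+17]<85
    n,l,st,c=cv2.connectedComponentsWithStats(cv2.morphologyEx(w.astype(np.uint8),cv2.MORPH_OPEN,np.ones((5,5),np.uint8)))
    k=l[16,16];print(st[k]);return c[k]+np.array([x-16,y-16])
pa,pb=ball(a,(439,212)),ball(b,(351,289))
r=tri([(a,pa),(b,pb)]);print(pa,pb,r.x,r.fun)
for n,p in {"f-left":(345,393),"f-right":(419,397),"r":(420,309),"l":(347,303)}.items(): print(n,onz(a,p,.044).round(3))
for n,p in {"f-right":(208,350),"f-left":(217,303)}.items(): print(n,onz(b,p,.044).round(3))
c1=cv2.resize(a["img"][200:410,330:470],None,fx=2.8,fy=2.8,interpolation=2)
c2=cv2.resize(b["img"][250:390,195:370],None,fx=2.28,fy=2.28,interpolation=2)
o=np.zeros((590,800,3),np.uint8);o[:c1.shape[0],:c1.shape[1]]=c1;o[:c2.shape[0],400:400+c2.shape[1]]=c2
cv2.imwrite("pics/crop.png",o[:,:,::-1])
E
```

```text
[  0   0  33  33 920]
[   0    0   33   33 1089]
[439.73804348 211.99891304] [351. 289.] [0.45813379 0.24851219 0.20273762] [-0.11751368 -0.36726859 -0.3003756   0.23694955]
f-left [0.738 0.14  0.044]
f-right [0.722 0.261 0.044]
r [0.562 0.247 0.044]
l [0.574 0.116 0.044]
f-right [0.709 0.266 0.044]
f-left [0.722 0.14  0.044]
```

View pics/crop.png

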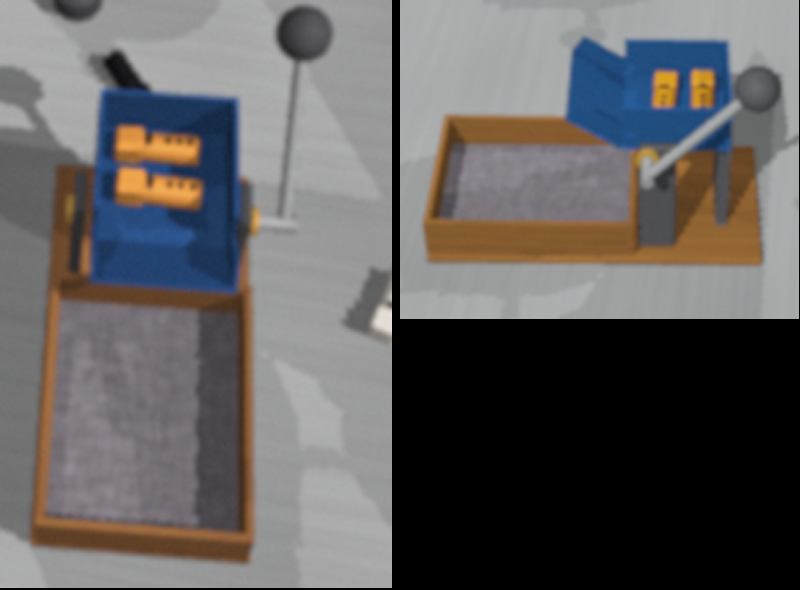

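```bash
python3 - <<'E'
from h import *
a,b=load("scene0"),load("side0")
A=[(438.7,211.9),(436,280),(343.2,385.7),(419.3,391),(349.6,303.6),(419.3,304.3)]
B=[(351.3,288.8),(303.8,329),(215.6,301.3),(209,346.5),None,(298,347.4)]
def pts(v):
    x,y,th,t,h,w=v;c,s=np.cos(th),np.sin(th)
    L=np.array([[-.08,.075,.2],[0,.079,.11]]+[[.095+i*(.08+t),j*(.06+t),h] for i,j in((1,-1),(1,1),(-1,-1),(-1,1))])
    return L@np.array([[c,s,0],[-s,c,0],[0,0,1]])+[x,y,0]
def f(v):
    P=pts(v);r=[(proj(a,P)-A)]
    k=[i for i in range(6) if B[i]];r.append(proj(b,P[k])-np.array([B[i] for i in k]))
    return np.r_[np.concatenate(r).ravel(),(v[3]-.006)/.002,(v[4]-.044)/.004]
r=least_squares(f,[.54,.18,0,.006,.044,0],loss="soft_l1")
print(r.x.round(4));print(pts(r.x)[:2].round(4));print(f(r.x).round(1))
from scipy.spatial.transform import Rotation as R
from cell import robot
o=robot.get_obs();print(R.from_quat(o["eef_rot"],scalar_first=True).as_matrix().round(3))
E
```

```text
[0.5436 0.1799 0.1029 0.0021 0.0447 0.    ]
[[0.4563 0.2463 0.2   ]
 [0.5355 0.2585 0.11  ]]
[-0.6 -0.4 -2.9 -0.3  0.7 -0.4 -0.5  0.5  0.4 -5.8 -1.1 -1.5  0.5  0.9
 -0.7  0.6 -0.3  0.  -2.9  0.7 -2.1  0.9 -1.9  0.2]
[[-0.923  0.386 -0.001]
 [ 0.386  0.923 -0.002]
 [ 0.    -0.002 -1.   ]]
```

>>> {"method": "send_rows", "body": {"dp": [[0, 0, -2.3], [0, 0, -2.3], [0, 0, -2.3], [-2.4, -5.3, 0], [-2.4, -5.3, 0], [-2.4, -5.3, 0], [-2.4, -5.3, 0], [-2.4, -5.3, 0], [-2.4, -5.3, 0], [-2.4, -5.3, 0]], "rotation": [[0, 0, -0.166], [0, 0, -0.166], [0, 0, -0.166], [0, 0, 0], [0, 0, 0], [0, 0, 0], [0, 0, 0], [0, 0, 0], [0, 0, 0], [0, 0, 0]], "grip": [0, 0, 0, 0, 0, 0, 0, 0, 0, 0], "squeeze": 30}}

```text
clock: 1.35
position: [0.456, 0.246, 0.2999]
eef_rot: [-0.0, -0.051, 0.999, -0.0]
wrist_force: [1.1, 1.2, -0.2]
finger_gap: 0.0851
grasp_force: 0.0
```

```bash
cat > st.py <<'E'
from h import *
from cell import robot
from scipy.spatial.transform import Rotation as R
o=robot.get_obs();M=R.from_quat(o["eef_rot"],scalar_first=True).as_matrix()
th=.103;L=np.array([[np.cos(th),np.sin(th),0],[-np.sin(th),np.cos(th),0],[0,0,1]])
p=L@(o["position"]-[.5436,.1799,0])
print("t",o["clock"],"local mm",(p*1000).round(1),"gap",o["finger_gap"],"F",o["wrist_force"].round(1),"grasp",o["grasp_force"],"Rlocal",(L@M).round(3).tolist())
E
cat > pic.py <<'E'
import sys,cv2,numpy as np
from cell import robot
for n in sys.argv[2:]:
    s=robot.snapshot(n);cv2.imwrite(f"pics/{n}{sys.argv[1]}.png",s["img"][:,:,::-1]);np.savez(f"pics/{n}{sys.argv[1]}.npz",**s)
E
python3 st.py; python3 pic.py 1 wrist
```

```text
t 1.35 local mm [-80.3  74.7 299.9] gap 0.0850787796633904 F [ 1.1  1.2 -0.2] grasp 0.0 Rlocal [[-1.0, 0.001, -0.0], [0.001, 1.0, -0.0], [0.0, -0.0, -1.0]]
```

View pics/wrist1.png

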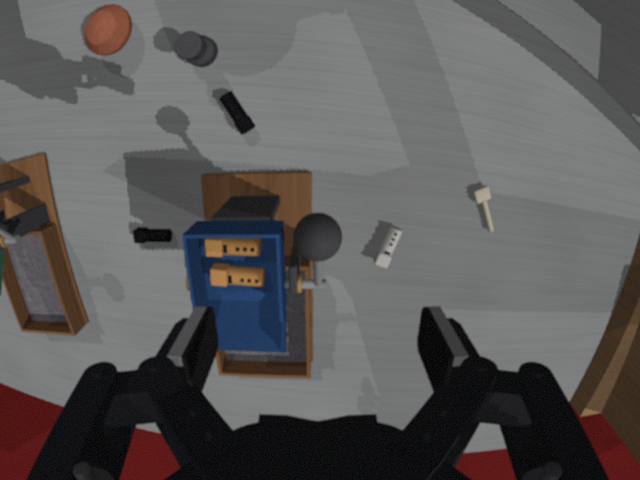

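The wrist view shows the blue pan with both maple whistles at (235,247) and (238,275). The knob is at (318,236), centred between the fingers at columns 215 and 420. I'll check its x against the fisheye calibration.

```bash
python3 - <<'E'
from h import *
s=load("wrist1");K=s["intrinsics"]
g=s["img"].max(2)[200:275,285:350];m=(g<85).astype(np.uint8);m=cv2.morphologyEx(m,cv2.MORPH_OPEN,np.ones((15,15),np.uint8))
n,l,st,c=cv2.connectedComponentsWithStats(m);print(st[1:],c[1:]+[285,200])
p=np.array([318,236.5])
d=(p-K[:2,2])/K[0,0];r=np.hypot(*d);v=np.r_[d/r*np.sin(r),np.cos(r)]
v=s["R"].T@v;C=-s["R"].T@s["t"];X=C+v*(.2-C[2])/v[2];print(X,C)
th=.103;L=np.array([[np.cos(th),np.sin(th),0],[-np.sin(th),np.cos(th),0],[0,0,1]]);print(L@(X-[.5436,.1799,0]))
E
```

```text
[[   0   14   56   53 2391]] [[311.36428273 240.02593057]]
[0.45425476 0.24510468 0.2       ] [0.37162127 0.23615559 0.44273249]
[-0.08216752  0.07404541  0.2       ]
```

>>> {"method": "send_rows", "body": {"dp": [[0.1, 0, 2], [0, 0, 2], [0, 0, 2], [0, 0, 2], [0, 0, 2], [0, 0, 1.2], [0, 0, 1], [0, 0, 0], [0, 0, 0], [0, 0, 0]], "rotation": [[0, 0, 0], [0, 0, 0], [0, 0, 0], [0, 0, 0], [0, 0, 0], [0, 0, 0], [0, 0, 0], [0, 0, 0], [0, 0, 0], [0, 0, 0]], "grip": [0.15, 0.15, 0.15, 0.15, 0.15, 0.15, 0.15, 0.3, 0.5, 0.7], "squeeze": 30}}

```text
clock: 2.65
position: [0.4554, 0.2459, 0.1797]
eef_rot: [0.001, -0.051, 0.999, -0.002]
wrist_force: [-1.2, -9.2, 2.9]
finger_gap: 0.0322
grasp_force: 29.7
```

```bash
python3 st.py
```

```text
t 2.65 local mm [-81.   74.8 179.7] gap 0.03215527516587145 F [-1.2 -9.2  2.9] grasp 29.705141186714172 Rlocal [[-1.0, 0.0, 0.001], [0.0, 1.0, -0.005], [-0.001, -0.005, -1.0]]
```

>>> {"method": "send_rows", "body": {"dp": [[-0.67, -0.05, -0.56], [-0.72, 0, -0.5], [-0.75, 0, -0.45], [-0.77, 0, -0.4], [-0.8, 0, -0.34], [-0.83, 0, -0.28], [-0.84, 0, -0.22], [-0.86, 0, -0.16], [-0.87, 0, -0.1], [-0.87, 0, -0.03]], "rotation": [[0, 0, 0], [0, 0, 0], [0, 0, 0], [0, 0, 0], [0, 0, 0], [0, 0, 0], [0, 0, 0], [0, 0, 0], [0, 0, 0], [0, 0, 0]], "grip": [0.8, 0.8, 0.8, 0.8, 0.8, 0.8, 0.8, 0.8, 0.8, 0.8], "squeeze": 30}}

```text
clock: 3.9
position: [0.5345, 0.2542, 0.2094]
eef_rot: [0.0, -0.051, 0.999, -0.001]
wrist_force: [-0.3, -4.7, -0.5]
finger_gap: 0.0322
grasp_force: 30.2
```

```bash
python3 st.py
```

```text
t 3.9 local mm [ -1.4  74.8 209.4] gap 0.03222870356470177 F [-0.3 -4.7 -0.5] grasp 30.23628741502762 Rlocal [[-1.0, 0.001, -0.0], [0.001, 1.0, -0.002], [0.0, -0.002, -1.0]]
```

Tracking well, with low forces. Second half of the arc.

>>> {"method": "send_rows", "body": {"dp": [[-0.87, -0.03, 0.03], [-0.87, 0, 0.1], [-0.86, 0, 0.16], [-0.84, 0, 0.22], [-0.83, 0, 0.28], [-0.8, 0, 0.34], [-0.77, 0, 0.4], [-0.75, 0, 0.45], [-0.72, 0, 0.5], [-0.67, 0, 0.56]], "rotation": [[0, 0, 0], [0, 0, 0], [0, 0, 0], [0, 0, 0], [0, 0, 0], [0, 0, 0], [0, 0, 0], [0, 0, 0], [0, 0, 0], [0, 0, 0]], "grip": [0.8, 0.8, 0.8, 0.8, 0.8, 0.8, 0.8, 0.8, 0.8, 0.8], "squeeze": 30}}

```text
clock: 5.15
position: [0.6153, 0.2626, 0.1794]
eef_rot: [0.002, -0.051, 0.999, -0.0]
wrist_force: [2.1, -4.7, 2.9]
finger_gap: 0.0324
grasp_force: 31.6
```

```bash
python3 st.py; python3 pic.py 2 scene
```

```text
t 5.15 local mm [ 79.8  74.9 179.4] gap 0.0323841749041816 F [ 2.1 -4.7  2.9] grasp 31.592953205108643 Rlocal [[-1.0, 0.001, 0.004], [0.001, 1.0, -0.001], [-0.004, -0.001, -1.0]]
```

View pics/scene2.png

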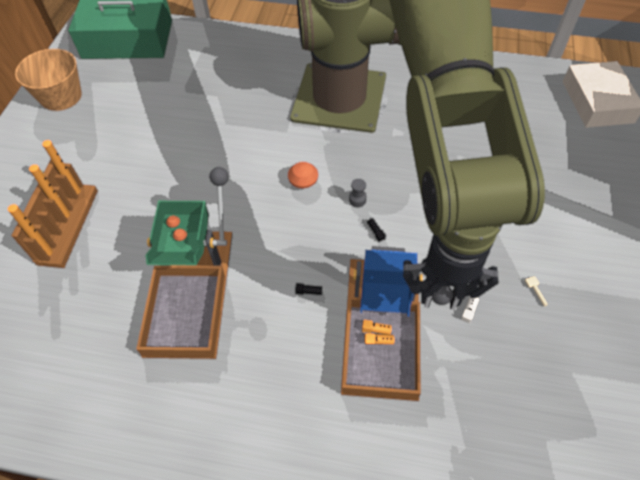

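Both whistles lie in the blue tray at (377,327) and (380,339). The pan is tipped and the green skip is unmoved. I'll hold briefly, then ease back.

>>> {"method": "send_rows", "body": {"dp": [[0, 0, 0], [0, 0, 0], [0, 0, 0], [0.67, 0, -0.56], [0.72, 0, -0.5], [0.75, 0, -0.45], [0.77, 0, -0.4], [0.8, 0, -0.34], [0.83, 0, -0.28], [0.84, 0, -0.22]], "rotation": [[0, 0, 0], [0, 0, 0], [0, 0, 0], [0, 0, 0], [0, 0, 0], [0, 0, 0], [0, 0, 0], [0, 0, 0], [0, 0, 0], [0, 0, 0]], "grip": [0.8, 0.8, 0.8, 0.8, 0.8, 0.8, 0.8, 0.8, 0.8, 0.8], "squeeze": 30}}

```text
clock: 6.45
position: [0.5605, 0.2569, 0.2057]
eef_rot: [0.001, -0.051, 0.999, -0.001]
wrist_force: [1.2, -4.6, -3.1]
finger_gap: 0.0321
grasp_force: 30.9
```

>>> {"method": "send_rows", "body": {"dp": [[0.86, 0, -0.16], [0.87, 0, -0.1], [0.87, 0, -0.03], [0.87, 0, 0.03], [0.87, 0, 0.1], [0.86, 0, 0.16], [0.84, 0, 0.22], [0.83, 0, 0.28], [0.8, 0, 0.34], [0.77, 0, 0.4]], "rotation": [[0, 0, 0], [0, 0, 0], [0, 0, 0], [0, 0, 0], [0, 0, 0], [0, 0, 0], [0, 0, 0], [0, 0, 0], [0, 0, 0], [0, 0, 0]], "grip": [0.8, 0.8, 0.8, 0.8, 0.8, 0.8, 0.8, 0.8, 0.8, 0.8]}}

```text
clock: 7.7
position: [0.4766, 0.2482, 0.1936]
eef_rot: [0.001, -0.051, 0.999, -0.001]
wrist_force: [1.4, -6.2, -0.5]
finger_gap: 0.0327
grasp_force: 30.2
```

```bash
python3 st.py
```

```text
t 7.7 local mm [-59.6  74.8 193.6] gap 0.032653417153668665 F [ 1.4 -6.2 -0.5] grasp 30.234850645065308 Rlocal [[-1.0, 0.001, 0.002], [0.001, 1.0, -0.002], [-0.002, -0.002, -1.0]]
```

>>> {"method": "send_rows", "body": {"dp": [[0.75, 0, 0.45], [0.72, 0, 0.5], [0.67, 0, 0.56], [0.1, 0, 0.1], [0, 0, 0], [0, 0, 0], [0, 0, 0], [0, 0, 0], [0, 0, 0], [0, 0, 0]], "rotation": [[0, 0, 0], [0, 0, 0], [0, 0, 0], [0, 0, 0], [0, 0, 0], [0, 0, 0], [0, 0, 0], [0, 0, 0], [0, 0, 0], [0, 0, 0]], "grip": [0.8, 0.8, 0.8, 0.8, 0.8, 0.8, 0.8, 0.5, 0.3, 0.15]}}

```text
clock: 8.95
position: [0.4536, 0.2472, 0.1773]
eef_rot: [-0.0, -0.051, 0.999, 0.0]
wrist_force: [0.4, 0.1, -0.0]
finger_gap: 0.0725
grasp_force: 0.0
```

```bash
python3 st.py; python3 pic.py 3 side
```

```text
t 8.95 local mm [-82.6  76.2 177.3] gap 0.07254009987886377 F [ 0.4  0.1 -0. ] grasp 0.0 Rlocal [[-1.0, 0.0, -0.0], [0.0, 1.0, 0.001], [0.0, 0.001, -1.0]]
```

View pics/side3.png

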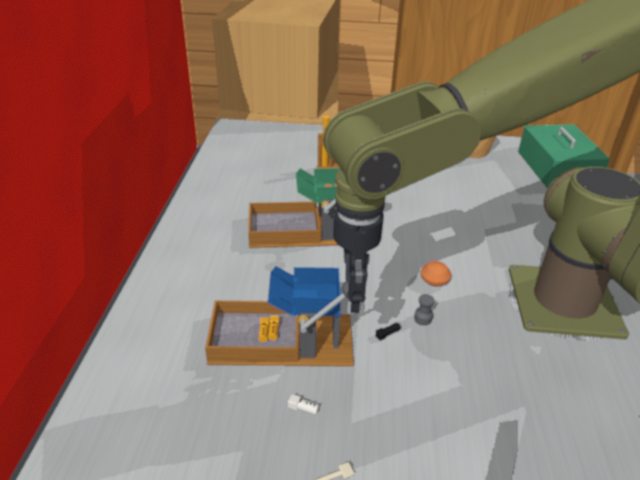

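The blue skip is upright again, both whistles are in the tray at (268,328), and the gripper is open. Retreating straight up.

>>> {"method": "send_rows", "body": {"dp": [[0, 0, -1], [0, 0, -1.5], [0, 0, -2], [0, 0, -2], [0, 0, -2], [0, 0, -2], [0, 0, -2], [0, 0, 0], [0, 0, 0], [0, 0, 0]], "rotation": [[0, 0, 0], [0, 0, 0], [0, 0, 0], [0, 0, 0], [0, 0, 0], [0, 0, 0], [0, 0, 0], [0, 0, 0], [0, 0, 0], [0, 0, 0]], "grip": [0.1, 0.1, 0.1, 0.1, 0.1, 0.1, 0.1, 0.1, 0.1, 0.1]}}

```text
clock: 10.25
position: [0.4532, 0.2466, 0.3009]
eef_rot: [-0.001, -0.051, 0.999, -0.0]
wrist_force: [0.1, -0.0, 0.7]
finger_gap: 0.0771
grasp_force: 0.0
```

```bash
python3 st.py; python3 pic.py 4 wrist
```

```text
t 10.25 local mm [-83.1  75.6 300.9] gap 0.07706543469388516 F [ 0.1 -0.   0.7] grasp 0.0 Rlocal [[-1.0, 0.001, -0.002], [0.001, 1.0, -0.001], [0.002, -0.001, -1.0]]
```

View pics/wrist4.png

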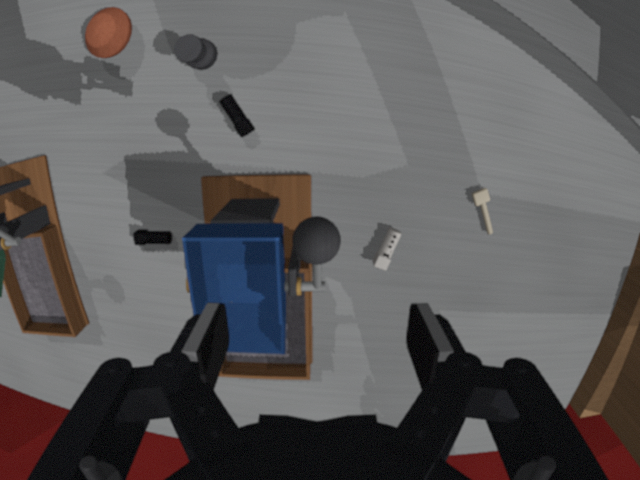

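The pan is empty and upright, with the knob back at (317,240). The arm is clear.

```bash
python3 -c "
from cell import robot
print(robot.sign_off())"
```

```text
the job is handed in; nothing more can be done
None
```

The blue skip was tipped fully, both whistles went into its tray, and it was eased back upright and let go; the green skip was never touched, and I handed the job in at about 10 s (no verdict was returned).

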